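# Lay out the seasoning board with a coaster from the spring dispenser

## Robot

A 6-joint arm with a two-finger parallel gripper is mounted at the origin on a cart in front of the work surface, level with it; the furniture and walls round the work are solid. World frame = base frame: x ahead of the robot, y to its left, z up, the work surface at z = 0. Lengths are in m, angles in degrees, forces in N, time in s.
With the tool pointing down it reaches from about 0.25 to 0.725 m from the base axis. Payload 9.7 kg.
Tool frame: the origin (TCP) lies midway between the tips of the shut fingers; the grasp point (between the pads) lies 19 mm behind it; z points along the fingers, y is the line along which they close (so a half turn about z gives the same grasp; the last joint's range is limited). The gripper opens to 85 mm and grips with 20 to 120 N. Pads are 22 mm wide; open, the fingers measure 114 mm over their backs; the gripper's body (76 mm by 85 mm) begins 54 mm behind the grasp point. The pads swing forward as they close: fully open they stand 13 mm farther back than shut.
Start: joints at [68.067, 4.979, 10.078, 95.1, 0, 90], TCP at [0.205, 0.51, 0.21] pointing down, gripper open.
Joint ranges: [-179.16, 179.16], [-48.56, 103.87], [-65.8, 70.77], [-126.05, 130.52], [-82.76, 87.17], [-180, 180]. Speed limits (degrees/s): [127.2, 127.2, 147.25, 180, 180, 180].

## Interface

Orientations are given as [roll, pitch, yaw] about the fixed x, y, z axes, in that order (R = Rz(yaw) Ry(pitch) Rx(roll)).
In Python, from workcell import * gives the robot as it stands.
- The arm moves only by the tool servo_tool, never from a script. Its argument "moves" is a list of rows, each a list of 4 numbers: the shift along the world's x, y, z in cm, then the turn about the world's z in rad. A call has 1 to 20 rows; each row is the pose to reach, as a shift and turn from the pose commanded when the call began; what a row does not reach only later rows make up. A row lasts 1/12 s, in which the tool goes at most 41.7 mm and 7.16 degrees, less where a joint would pass 70% of its speed; a pose out of reach is approached as far as the arm can. A call with a gripper value outside its range is refused whole. "claw" is the closure, from 0 (fully open) to 1 (shut), set as the call begins (left out, the last holds). The fingers move at their own pace and stop on an object; "force" is the grip in N (left out, the last holds). Time passes only in rows, so rows that repeat a pose let the fingers close. It gives the time, the measured TCP pose, the force, the opening and the grip force at its end, in the units of the state.
- get_obs(): the state, without advancing time (a new reading comes with each control period).
- camera(name): name is "side" or "top" or "wrist"; returns the picture (400x640x3 uint8, red, green, blue); there is no depth.
- get_calibration(name): a dict with "fx", "fy", "cx", "cy" (pixels), "rvec" (rotation vector, rad) and "tvec" (3), from world to camera coordinates, as OpenCV has them; the wrist camera has in their place "tool_from_camera" (4x4, takes a point from camera to tool coordinates, whose origin is the TCP and whose axes are the flange's). Camera axes: x right, y down, z forward; pixel columns grow to the right and rows downward; lengths in m; the calibration is good to about 2 mm. A picture is of the moment at which its call begins: read the wrist's pose just before it. get_calibration takes no time and is no camera call.
- job_done(): hands the job in; it is judged then, once.
The state is a dict: "time": time; "q": joint angles; "qd": joint speeds; "joint_efforts": joint torques, N m; "ee_pos": TCP position; "tcp_rot": TCP orientation; "wrist_force": force on the tool from outside, world axes, zero at the start; "torque": the same for the moment, N m; "opening": finger opening in m; "grasp_force": force on a finger pad.
Only numpy, scipy, OpenCV 4.12 (cv2) and the standard library are available. Lean on these libraries where they do the work, as an engineer would, in place of code of your own. Each camera call takes 0.05 s, during which the arm holds its last target. There are 200 camera calls.

## Task

Set out the seasoning board for cooking: first take the top stone coaster from the spring dispenser and lay it flat in the middle of the small wooden board, then stand the wide sugar jar upright in the middle of that coaster. Along the middle line of the board stand the salt shaker upright midway between the coaster and the board's left-hand end, and the garlic bulb midway between the coaster and the board's right-hand end; on the worktop close behind the middle of the board (on the side away from the robot) stand the slim spice jar upright, about 2 cm clear of the board's edge. Left and right are as the robot sees them; leave the other coasters in the dispenser and the tomato where it lies.

Things in the scene. Friction and masses are not known exactly. Their poses are not given: they have to be found in the camera images.
- board: small rectangular wooden board, fixed flat on the worktop's left or right half (not the round board), 130 (x) x 200 (y) x 14 mm thick; origin at the centre of its underside, upper face 14 mm higher. x axis away from the robot (back edge at +65 mm), y axis along the long side to the robot's left (left end +100 mm, right end -100 mm), turned at most 9 degrees
- dispenser: spring coaster dispenser, fixed: round black base 94 mm across, 7 mm high; four upright 6 mm steel rods, 62 mm high, 38 mm from the middle at +-45 and +-135 degrees from its x axis; three coasters stacked on a sprung plate between them. Origin: centre of the underside. Take a coaster across the dispenser's own x or y axis (45 mm free between rods); top coaster's upper face at about 64 mm
- coaster: top coaster of the stack: pale stone disc, 66 mm across, 14 mm high, 85 g: an 8 mm thick rim of 66 mm on a foot of 50 mm diameter and 6 mm height, faces flat. Origin: centre of the foot's underside, z up. The next coaster lies directly beneath: fingertips 4 to 12 mm below the upper face take the top one only; it lies loose, lift it straight up
- lift_plate (a joint): height in m of the spring-borne plate under the stack: about 0 with three coasters; it rises by about 0.014 for each coaster taken, so that the next comes to the same height (soft spring, 60 N/m)
- sugar_jar: wide round glass jar of white sugar with a green screw lid, 64 mm across (lid 59 mm), 100 mm high, 0.25 to 0.43 kg; loose, upright; origin at the centre of its underside, z up
- salt_shaker: small round white shaker with a domed grey cap, 44 mm across below, cap 34 mm across, 90 mm high, about 0.1 kg; loose, upright; origin at the centre of its underside, z up
- garlic: bulb of garlic, 54 x 56 mm across, 57 mm high with its pointed stalk up, about 35 g; loose; origin at the centre of its underside, z up
- spice_jar: slim round spice jar with a wide red cap, 45 mm across, 106 mm high, about 0.1 kg; loose, upright; origin at the centre of its underside, z up
- tomato: tomato, 56 x 58 mm across, 62 mm high, loose, standing among the things to be moved; not part of the layout, to be left where it lies; origin at the centre of its underside

How it is judged (in metres and radians):
On the way, in this order (a step that is already met when the one before it is completed fails the run):
1. the coaster lies flat in the middle of the board, let go (x of coaster in the frame of board between -0.015 and 0.015 m and y of coaster in the frame of board between -0.015 and 0.015 m and z of coaster in the frame of board between 0.01 and 0.018 m and angle between coaster's own z axis and vertical below 0.08 rad and contact force between coaster and the fingers below 0.05 N), for 0.2 s.
2. the sugar jar stands upright in the middle of the coaster, let go (x of coaster in the frame of board between -0.015 and 0.015 m and y of coaster in the frame of board between -0.015 and 0.015 m and z of coaster in the frame of board between 0.01 and 0.018 m and angle between coaster's own z axis and vertical below 0.08 rad and horizontal distance between sugar_jar and coaster below 0.012 m and z of sugar_jar in the frame of coaster between 0.01 and 0.018 m and angle between sugar_jar's own z axis and vertical below 0.1 rad and contact force between sugar_jar and the fingers below 0.05 N), for 0.2 s.
At the end, for the whole second after the job is handed in: Upright, at rest, let go. In the board's frame within 15 mm: coaster 0,0; shaker 66.5 mm left, garlic 66.5 mm right, both on the middle line; spice jar on the worktop, centre 92 to 125 mm behind (4 to 37 mm clear), 15 mm sideways. Jar on coaster within 12 mm. One coaster taken (plate up 8 to 20 mm) (x of coaster in the frame of board between -0.015 and 0.015 m and y of coaster in the frame of board between -0.015 and 0.015 m and z of coaster in the frame of board between 0.01 and 0.018 m and angle between coaster's own z axis and vertical below 0.08 rad and horizontal distance between sugar_jar and coaster below 0.012 m and z of sugar_jar in the frame of coaster between 0.01 and 0.018 m and angle between each of sugar_jar, salt_shaker, spice_jar's own z axis and vertical below 0.1 rad and x of salt_shaker in the frame of board between -0.015 and 0.015 m and y of salt_shaker in the frame of board between 0.0515 and 0.0815 m and z of salt_shaker in the frame of board between 0.01 and 0.018 m and x of garlic in the frame of board between -0.015 and 0.015 m and y of garlic in the frame of board between -0.0815 and -0.0515 m and z of garlic in the frame of board between 0.008 and 0.02 m and angle between garlic's own z axis and vertical below 0.35 rad and x of spice_jar in the frame of board between 0.092 and 0.125 m and y of spice_jar in the frame of board between -0.015 and 0.015 m and height (world z) of spice_jar between -0.004 and 0.004 m and value of joint lift_plate between 0.008 and 0.02 m and linear speed of each of coaster, sugar_jar, salt_shaker, garlic, spice_jar below 0.02 m/s); the robot touches nothing.
It fails at once if the tomato is shifted by more than 25 mm (distance of tomato from where it was at the start of the episode above 0.025 m).
It also fails if it takes over 138 s, if anything falls off the work surface, if the arm or the gripper's body presses on something with over 40 N, if the wrist force passes 120 N, or if a joint passes its speed limit or range.

## Working session

There is one attempt and no reset: what is moved stays moved. The work goes in short steps, Python scripts to look and compute and a tool call to move; the robot and the scene stay as the last step left them, time stands still between calls to the robot, and variables do not carry over. Pictures are saved under pics/ and viewed, at most 14 in all, crops included, and the job is handed in when it is done.

Besides the shell and the picture viewer there is one more tool, called after "Call:" as name([rows], argument=value, ...), one row to a line, values as JSON. servo_tool: Moves the arm, as the interface text tells. Its arguments: {"type":"object","properties":{"moves":{"type":"array","items":{"type":"array","items":{"type":"number"}}},"claw":{"type":"number"},"force":{"type":"number"}},"required":["moves"]}

```bash
mkdir -p pics; python3 - <<'E'
from workcell import *
import cv2
o=get_obs();print(o)
for n in("top","side"):
    im=camera(n);cv2.imwrite(f"pics/{n}0.png",im[:,:,::-1]);print(n,get_calibration(n))
print(get_calibration("wrist"))
E
```

```text
{'time': 0.0, 'q': array([6.80663688e+01, 5.01105207e+00, 1.00338246e+01, 9.50984638e+01,
       8.20033959e-04, 8.99999039e+01]), 'qd': array([-0.03410839,  0.0311758 ,  0.01597704,  0.064214  ,  0.00231019,
       -0.03932252]), 'joint_efforts': array([ 2.53827209e-03, -5.20384812e+01,  4.64802468e+01,  1.62446348e-02,
        8.75194360e-05,  7.17469050e-06]), 'ee_pos': array([0.20534397, 0.5099558 , 0.2089779 ]), 'tcp_rot': array([-1.79924309e+02, -8.20160247e-04,  1.58066464e+02]), 'wrist_force': array([ 0.51967102,  0.42646883, -0.23488163]), 'torque': array([ 0.01449091,  0.00911212, -0.0251548 ]), 'grasp_force': 0.0, 'opening': 0.08516649433404935}
top {'fx': 447.1841820601452, 'fy': 447.1841820601452, 'cx': 314.48451293476137, 'cy': 203.4703229083111, 'rvec': array([ 2.22365805, -1.9946961 ,  0.20756245]), 'tvec': array([-0.05912554,  0.56317878,  1.13255293])}
side {'fx': 486.95616719303297, 'fy': 486.95616719303297, 'cx': 313.88582378283024, 'cy': 200.0565753931441, 'rvec': array([ 2.17133009, -1.29017501,  0.43779976]), 'tvec': array([-0.29723349,  0.4174168 ,  0.88811598])}
{'fx': 311.09971392382346, 'fy': 311.09971392382346, 'cx': 320.64441595136987, 'cy': 197.6768401321601, 'tool_from_camera': array([[-1.33495302e-03, -9.46302403e-01, -3.23280033e-01,
         8.36837734e-02],
       [ 9.99998733e-01, -9.82825540e-04, -1.25247810e-03,
        -1.18838957e-04],
       [ 8.67495165e-04, -3.23281295e-01,  9.46302516e-01,
        -1.64149672e-01],
       [ 0.00000000e+00,  0.00000000e+00,  0.00000000e+00,
         1.00000000e+00]])}
```

View pics/top0.png

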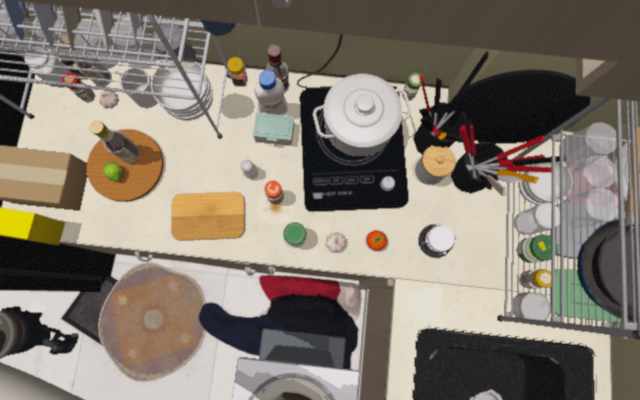

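View pics/side0.png

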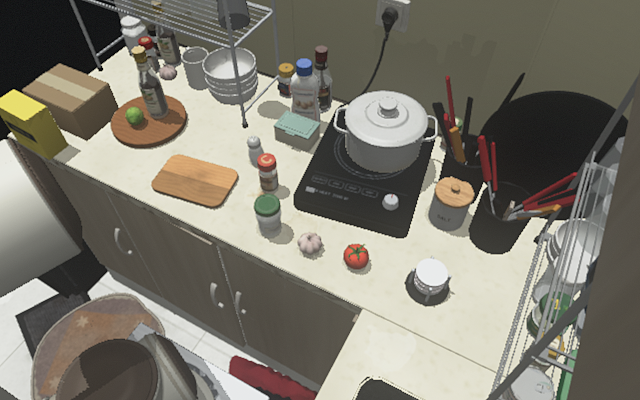

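The top view shows the board at about (208,216), sugar jar (294,234), salt shaker (248,168), spice jar (273,190), garlic (336,242), tomato (376,240) and dispenser (437,240). The side view shows the same things. Next I'll measure them by colour mask and ray casting.

```bash
cat > h.py <<'E'
from workcell import *
import cv2, numpy as np
def wcal(o=None):
    o=o or get_obs()
    from scipy.spatial.transform import Rotation as R
    T=np.eye(4);T[:3,:3]=R.from_euler('xyz',o['tcp_rot'],degrees=True).as_matrix();T[:3,3]=o['ee_pos']
    return T@get_calibration("wrist")["tool_from_camera"]
def cam(n,o=None):
    c=get_calibration(n)
    if n=="wrist": M=wcal(o);R=M[:3,:3].T;t=-R@M[:3,3]
    else: R=cv2.Rodrigues(c["rvec"])[0];t=c["tvec"]
    return c,R,t
def ray(n,u,v,z,o=None):
    c,R,t=cam(n,o);d=R.T@np.array([(u-c["cx"])/c["fx"],(v-c["cy"])/c["fy"],1]);C=-R.T@t
    return C+d*(z-C[2])/d[2]
def proj(n,p,o=None):
    c,R,t=cam(n,o);q=R@np.array(p)+t;return np.array([c["fx"]*q[0]/q[2]+c["cx"],c["fy"]*q[1]/q[2]+c["cy"]])
def blob(im,box,lo,hi,near=None):
    x0,y0,x1,y1=box;h=cv2.cvtColor(im[y0:y1,x0:x1],cv2.COLOR_RGB2HSV)
    m=cv2.inRange(h,np.array(lo),np.array(hi));n,l,s,c=cv2.connectedComponentsWithStats(m)
    if n<2: return None
    i=1+np.argmax(s[1:,4]);return c[i]+[x0,y0],s[i],(l==i)
E
python3 - <<'E'
from h import *
top=cv2.imread("pics/top0.png")[:,:,::-1].copy()
for nm,p,z in [("board",(208,216),.014),("sugar",(294,234),.1),("salt",(248,168),.09),("spice",(273,190),.106),("garlic",(336,242),.03),("tomato",(376,240),.04),("disp",(438,238),.064),("cooktopcorner",(302,210),0.),("pot",(322,125),.1),("edgeL",(165,250),0),("edgeR",(350,270),0)]:
    print(nm,ray("top",*p,z).round(3))
print("tcp",proj("top",get_obs()["ee_pos"]), "campos",[(-cam(n)[1].T@cam(n)[2]).round(2) for n in("top","side")])
c=np.hstack([cv2.resize(top[150:262,160:320],None,fx=5,fy=5,interpolation=cv2.INTER_CUBIC)])
cv2.imwrite("pics/c1.png",c[:,:,::-1])
h=cv2.cvtColor(top,cv2.COLOR_RGB2HSV)
for p in [(208,216),(294,234),(248,168),(273,188),(336,242),(376,242),(437,236),(260,215)]: print(p,h[p[1],p[0]])
E
```

```text
board [0.509 0.289 0.014]
sugar [0.474 0.044 0.1  ]
salt [0.635 0.185 0.09 ]
spice [0.58  0.111 0.106]
garlic [ 0.473 -0.066  0.03 ]
tomato [ 0.489 -0.171  0.04 ]
disp [ 0.509 -0.328  0.064]
cooktopcorner [0.556 0.036 0.   ]
pot [0.771 0.005 0.1  ]
edgeL [0.405 0.395 0.   ]
edgeR [ 0.405 -0.112  0.   ]
tcp [ 66.08407735 325.57316517] campos [array([ 0.33, -0.02,  1.22]), array([-0.05, -0.38,  0.95])]
(208, 216) [ 16 152 180]
(294, 234) [ 66 106 139]
(248, 168) [  4   9 191]
(273, 188) [  6 171 221]
(336, 242) [  8  39 157]
(376, 242) [ 20 196 146]
(437, 236) [158   5 226]
(260, 215) [ 24  27 226]
```

View pics/c1.png

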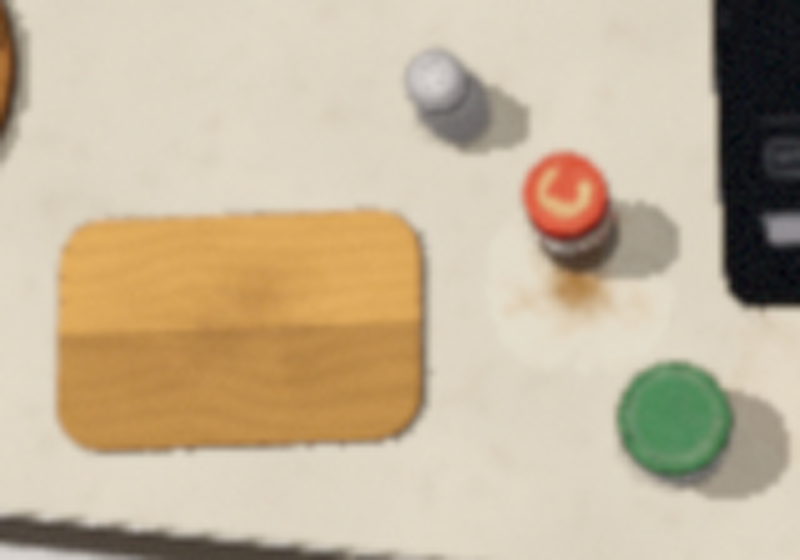

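The crop (5x, offset 160,150) shows the shaker cap at (247.4,166), spice cap (273.2,189), lid (295,233.6) and the board's four edges clearly.

```bash
python3 - <<'E'
from h import *
top=cv2.imread("pics/top0.png")[:,:,::-1].copy()
# board
c,s,m=blob(top,(165,185,252,246),(10,90,90),(25,255,255))
cn=max(cv2.findContours(m.astype('uint8'),cv2.RETR_EXTERNAL,cv2.CHAIN_APPROX_NONE)[0],key=cv2.contourArea)[:,0]+[165,185]
w=np.array([ray("top",*p,.014)[:2]*1000 for p in cn],np.float32)
print("board",cv2.minAreaRect(w),s)
for nm,box,lo,hi,z in [("sugar",(275,215,315,255),(50,60,60),(85,255,255),.1),("spice",(260,178,290,202),(0,120,120),(12,255,255),.106),("tomato",(360,225,392,255),(0,120,60),(15,255,255),.035)]:
    c,s,m=blob(top,box,lo,hi);b=s[:4];cc=(b[0]+box[0]+(b[2]-1)/2,b[1]+box[1]+(b[3]-1)/2);print(nm,c,cc,b,ray("top",*cc,z).round(4))
print("salt",ray("top",247.4,166,.084))
crops=[]
for (x0,y0,x1,y1) in [(320,222,400,262),(410,215,470,265)]:
    crops.append(cv2.resize(top[y0:y1,x0:x1],(400,int(400*(y1-y0)/(x1-x0))),interpolation=cv2.INTER_CUBIC))
cv2.imwrite("pics/c2.png",np.vstack(crops)[:,:,::-1])
E
```

```text
board ((510.1261901855469, 290.3614501953125), (127.99761962890625, 199.4958038330078), 8.605416297912598) [   6    7   74   48 3274]
sugar [294.38381201 233.42819843] (np.float64(294.5), np.float64(233.5)) [ 9  8 22 22] [0.475  0.0433 0.1   ]
spice [272.62903226 188.72580645] (np.float64(273.0), np.float64(189.0)) [ 5  3 17 17] [0.5824 0.1112 0.106 ]
tomato [376.07058824 240.43137255] (np.float64(376.5), np.float64(240.5)) [ 7  6 20 20] [ 0.4885 -0.1728  0.035 ]
salt [0.64203508 0.18886692 0.084     ]
```

View pics/c2.png

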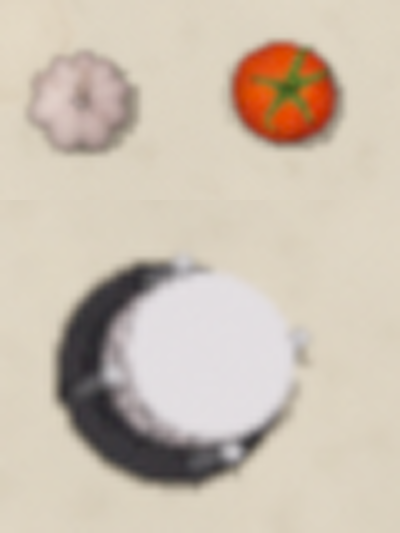

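```bash
python3 - <<'E'
from h import *
f=lambda U,V,s,x0,y0:(x0+(U+.5)/s-.5,y0+(V+.5)/s-.5)
print("garlic",ray("top",*f(80,101,5,320,222),.028),"salt",ray("top",*f(437,80,5,160,150),.084))
d=ray("top",*f(213,154,400/60,410,215),.064);print("coaster",d)
P=[ray("top",*f(U,V,400/60,410,215),.062)[:2] for U,V in [(182,62),(302,137),(233,255),(113,175)]]
P=np.array(P);c=P.mean(0);print("rods c",c,[(np.hypot(*(p-c))*1000,np.degrees(np.arctan2(*(p-c)[::-1]))) for p in P])
o=get_obs();im=camera("wrist")
E
```

```text
garlic [ 0.47411411 -0.06489104  0.028     ] salt [0.64300801 0.19006847 0.084     ]
coaster [ 0.51038532 -0.33710455  0.064     ]
rods c [ 0.509314   -0.33556295] [(np.float64(38.43122147537138), np.float64(18.092336295418605)), (np.float64(38.39736089055068), np.float64(-71.9755998133732)), (np.float64(39.13142466864942), np.float64(-162.36397057184763)), (np.float64(38.092968154777395), np.float64(106.97247428249408))]
```

Call:
servo_tool([
  [15,-41,0,-0.05],
  [15,-41,0,-0.05],
  [15,-41,0,-0.05],
  [15,-41,0,-0.05],
  [15,-41,0,-0.05],
  [15,-41,0,-0.05],
  [15,-41,0,-0.05],
  [15,-41,0,-0.05],
  [15,-41,0,-0.05],
  [15,-41,0,-0.05],
  [16.5,-45,0,-0.094],
  [18,-49,0,-0.094],
  [19.5,-53,0,-0.094],
  [21,-57,0,-0.094],
  [22.4,-61,0,-0.094],
  [23.8,-65,0,-0.094],
  [25.2,-69,0,-0.094],
  [26.6,-73,0,-0.094],
  [28,-77,0,-0.094],
  [29,-81,0,-0.094],
], claw=0, force=40)

```text
time: 1.82
ee_pos: [0.4881, -0.2759, 0.2093]
tcp_rot: [180.0, -0.0, 152.7]
wrist_force: [1.1, 1.4, 0.6]
opening: 0.0854
grasp_force: 0.0
```

Call:
servo_tool([
  [1,-3,-1,0],
  [1.5,-3.6,-3,0],
  [1.5,-3.6,-5,0],
  [1.5,-3.6,-7,0],
  [1.5,-3.6,-7,0],
  [1.5,-3.6,-7,0],
  [1.5,-3.6,-7,0],
])

```text
time: 2.4
ee_pos: [0.5031, -0.3097, 0.141]
tcp_rot: [-180.0, 0.1, 152.7]
wrist_force: [-0.5, -1.0, 1.1]
opening: 0.0854
grasp_force: 0.0
```

```bash
python3 - <<'E'
from h import *
o=get_obs();print(o["ee_pos"],o["tcp_rot"],o["time"]);im=camera("wrist")
for p in [(.510,-.336,.064),(.510,-.336,0)]+[(.5093+.038*np.cos(a),-.3356+.038*np.sin(a),.062) for a in np.radians([17.7,107.7,197.7,287.7])]:
    u=proj("wrist",p,o);print(u.round(1));cv2.circle(im,tuple(int(x) for x in u.round()),2,(255,0,0),-1)
cv2.imwrite("pics/w1.png",im[:,:,::-1])
E
```

```text
[ 0.50311461 -0.30973062  0.14097471] [-1.79993758e+02  6.29133291e-02  1.52692618e+02] 2.4
[297.2 219.5]
[301.7 195.3]
[329.  246.2]
[329.4 187.2]
[263.6 187.3]
[267.4 246.2]
```

View pics/w1.png

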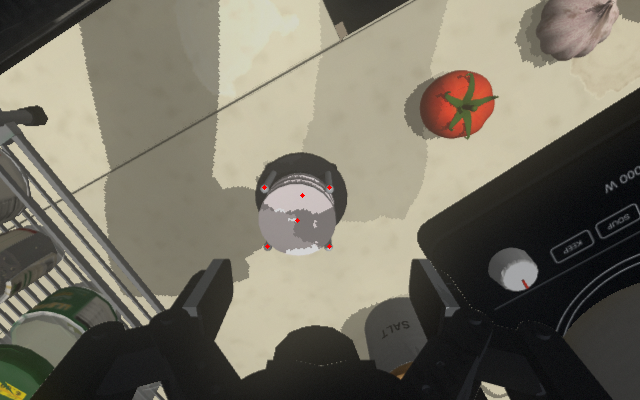

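The wrist view shows the coaster centred near (297,216). The projected rod tops fall on the real rods, so the dispenser pose holds. I'll go down now.

Call:
servo_tool([
  [0.6,-2.65,0,0],
  [0.65,-2.65,-2.5,0],
  [0.65,-2.65,-5,0],
  [0.65,-2.65,-7,0],
  [0.65,-2.65,-8.5,0],
  [0.65,-2.65,-9.3,0],
  [0.65,-2.65,-9.3,0],
  [0.65,-2.65,-9.3,0],
])

```text
time: 3.12
ee_pos: [0.5099, -0.3364, 0.048]
tcp_rot: [-180.0, 0.1, 152.7]
wrist_force: [0.6, 0.4, 0.5]
opening: 0.0853
grasp_force: 0.0
```

Call:
servo_tool([
  [0,0,0,0],
  [0,0,0,0],
  [0,0,0,0],
  [0,0,0,0],
  [0,0,0,0],
  [0,0,0,0],
  [0,0,0,0],
  [0,0,0,0],
], claw=1, force=40)

```text
time: 3.78
ee_pos: [0.5094, -0.3362, 0.0467]
tcp_rot: [-180.0, -0.0, 152.7]
wrist_force: [-0.4, -0.0, -1.0]
opening: 0.0
grasp_force: 0.0
```

```bash
python3 - <<'E'
from h import *
print(get_obs()["ee_pos"],get_obs()["opening"],get_obs()["q"])
a=camera("side");b=camera("wrist")
cv2.imwrite("pics/s2.png",np.vstack([cv2.resize(a[180:340,330:540],None,fx=2,fy=2,interpolation=cv2.INTER_CUBIC),cv2.resize(b[100:,100:520],(420,300))[:270]])[:,:,::-1])
E
```

```text
[ 0.50935987 -0.33621122  0.04667083] 3.8074787277157543e-05 [-3.34269858e+01  1.31017737e+01  1.20856227e+00  7.81088132e+01
 -9.28057961e-04 -6.10811076e+00]
```

View pics/s2.png

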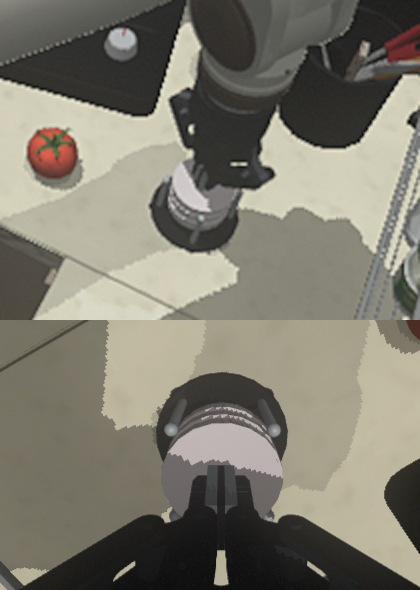

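The crops show the fingers shut on top of the coaster: the tips slid over the rim, pressing the stack down a little on its spring. I'll lift off and find how far back the tips sit at about 66 mm opening.

Call:
servo_tool([
  [0,0,1,0],
  [0,0,2,0],
  [0,0,3,0],
  [0,0,4,0],
  [0,0,5,0],
  [0,0,5,0],
  [0,0,5,0],
])

```text
time: 4.47
ee_pos: [0.5098, -0.3365, 0.0977]
tcp_rot: [-180.0, 0.1, 152.7]
wrist_force: [-0.8, 0.3, -0.1]
opening: 0.0
grasp_force: 0.0
```

Call:
servo_tool([
  [0,0,0,0],
  [0,0,0,0],
  [0,0,0,0],
  [0,0,0,0],
  [0,0,0,0],
  [0,0,0,0],
  [0,0,0,0],
], claw=0.19)

```text
time: 5.05
ee_pos: [0.5094, -0.3362, 0.0966]
tcp_rot: [180.0, -0.0, 152.7]
wrist_force: [-0.0, 0.1, 0.3]
opening: 0.0695
grasp_force: 0.0
```

```bash
python3 - <<'E'
from h import *
o=get_obs();print(o["ee_pos"],o["opening"])
a=camera("side");b=camera("wrist")
h=o["opening"]/2
for p in [(.5094,-.3362,.064)]:
  print("coaster pred",proj("wrist",p,o))
c=get_calibration("wrist");M=np.linalg.inv(c["tool_from_camera"])
for z in (0,-.008,-.013,-.02):
  for x in (-.011,0.011):
    q=M@[x,h,z,1];print(z,x,(c["fx"]*q[0]/q[2]+c["cx"]).round(1),(c["fy"]*q[1]/q[2]+c["cy"]).round(1))
cv2.imwrite("pics/s3.png",np.vstack([cv2.resize(a[210:310,360:500],None,fx=3,fy=3,interpolation=cv2.INTER_CUBIC),b[120:400,110:530]])[:,:,::-1])
E
```

```text
[ 0.50935407 -0.33616312  0.09657827] 0.06947438586395394
coaster pred [321.26119215 220.46722339]
0 -0.011 379.5 258.7
0 0.011 381.8 224.9
-0.008 -0.011 382.0 265.8
-0.008 0.011 384.5 230.8
-0.013 -0.011 383.6 270.6
-0.013 0.011 386.3 234.8
-0.02 -0.011 386.1 277.7
-0.02 0.011 389.0 240.7
```

View pics/s3.png

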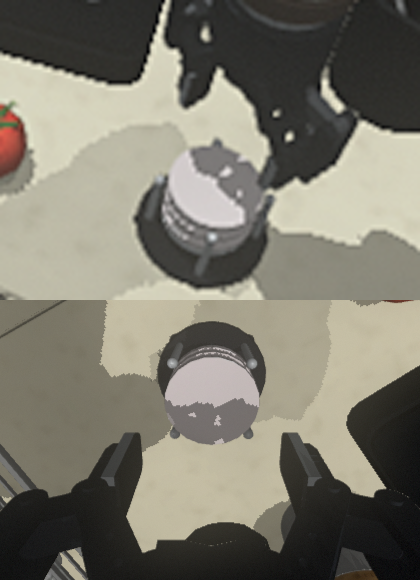

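The lower crop shows the tips at about (251,253) and (393,253), noticeably farther back than the model says. I'll check the tip height with the side view.

```bash
python3 - <<'E'
from h import *
o=get_obs();t=o["ee_pos"];d=np.array([np.cos(np.radians(62.7)),np.sin(np.radians(62.7)),0]);e=np.array([-d[1],d[0],0])
for s in(1,-1):
  for back in (.008,.015,.02,.025,.03,.035):
    p=t+s*.038*d+[0,0,back];print(s,back,proj("side",p).round(1),proj("wrist",p+.011*e,o).round(1),proj("wrist",p-.011*e,o).round(1))
E
```

```text
1 0.008 [421.3 249.5] [390.4 230.8] [387.7 265.8]
1 0.015 [421.9 247.6] [393.2 236.4] [390.2 272.5]
1 0.02 [422.3 246.3] [395.3 240.7] [392.2 277.7]
1 0.025 [422.7 244.9] [397.6 245.3] [394.3 283.1]
1 0.03 [423.1 243.6] [400.  250.1] [396.5 288.8]
1 0.035 [423.5 242.2] [402.6 255.3] [398.8 295. ]
-1 0.008 [447.3 276.5] [252.3 231. ] [255.1 265.9]
-1 0.015 [448.  274.7] [249.6 236.6] [252.6 272.7]
-1 0.02 [448.5 273.4] [247.5 240.9] [250.6 277.8]
-1 0.025 [449.1 272.1] [245.2 245.4] [248.6 283.2]
-1 0.03 [449.6 270.8] [242.8 250.3] [246.4 289. ]
-1 0.035 [450.2 269.5] [240.3 255.4] [244.1 295.1]
```

Call:
servo_tool([
  [0,0,0,0],
  [0,0,0,0],
  [0,0,-2,0],
  [0,0,-4,0],
  [0,0,-5.5,0],
  [0,0,-6.4,0],
  [0,0,-6.75,0],
  [0,0,-6.75,0],
  [0,0,-6.75,0],
], claw=0)

```text
time: 5.9
ee_pos: [0.5097, -0.3364, 0.03]
tcp_rot: [-180.0, 0.1, 152.7]
wrist_force: [0.9, 0.1, -0.2]
opening: 0.0856
grasp_force: 0.0
```

Call:
servo_tool([
  [0,0,0,0],
  [0,0,0,0],
  [0,0,0,0],
  [0,0,0,0],
  [0,0,0,0],
  [0,0,0,0],
  [0,0,0,0],
  [0,0,0,0],
], claw=1, force=30)

```text
time: 6.57
ee_pos: [0.5094, -0.3362, 0.0292]
tcp_rot: [-180.0, 0.0, 152.7]
wrist_force: [0.3, 0.0, 0.3]
opening: 0.0642
grasp_force: 33.0
```

Call:
servo_tool([
  [0,0,0.7,0],
  [0,0,1.5,0],
  [0,0,2.5,0],
  [0,0,4,0],
  [0,0,6,0],
  [0,0,8,0],
  [0,0,10,0],
  [0,0,10,0],
  [0,0,10,0],
])

```text
time: 7.32
ee_pos: [0.5101, -0.3367, 0.1311]
tcp_rot: [-180.0, 0.2, 152.7]
wrist_force: [-0.0, -0.3, -1.8]
opening: 0.0642
grasp_force: 33.3
```

```bash
python3 - <<'E'
from h import *
o=get_obs();print(o["ee_pos"],o["opening"],o["grasp_force"])
a=camera("side");b=camera("wrist")
cv2.imwrite("pics/s4.png",np.vstack([cv2.resize(a[190:310,370:510],None,fx=3,fy=3,interpolation=cv2.INTER_CUBIC),b[160:390,110:530]])[:,:,::-1])
E
```

```text
[ 0.51007569 -0.33669317  0.13108621] 0.06420638947032255 33.253507018089294
```

View pics/s4.png

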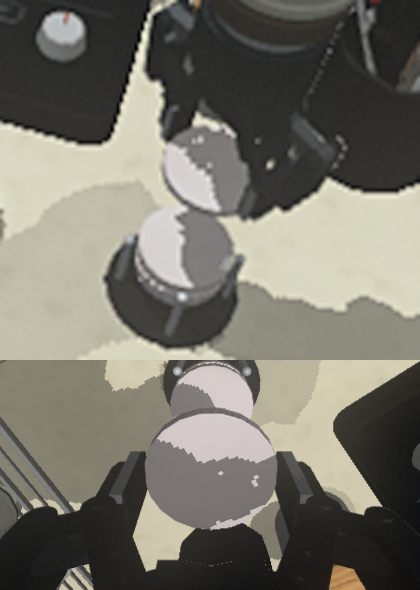

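One coaster is held and the next has risen in the dispenser. In the wrist view the held disc's centre is at about (321,268). Carrying it to the board.

Call:
servo_tool([
  [0,0.5,1.5,0],
  [0,2,4,0],
  [0,4,6,0],
  [0,6.5,7,0],
  [0,9.5,7,0],
  [0,12.5,7,0],
  [0,15.5,7,0],
  [0,18.5,7,0],
  [0,21.5,7,0],
  [0,24.5,7,0],
  [0,27.5,7,0],
  [0,30.5,7,0],
  [0,33.5,7,0],
  [0,36.5,7,0],
  [0,39.5,7,0],
  [0,42.5,7,0],
  [0,45.5,7,0],
  [0,48.5,7,0],
  [0,51.5,7,0],
  [0,54,7,0],
])

```text
time: 9.08
ee_pos: [0.5086, 0.2056, 0.1978]
tcp_rot: [-179.9, -0.1, 152.7]
wrist_force: [0.1, -0.8, -1.0]
opening: 0.0639
grasp_force: 33.4
```

Call:
servo_tool([
  [0,2.5,0,0],
  [0,5,0,0],
  [0,7,-1,0],
  [0,8.2,-3,0],
  [0,8.7,-6,0],
  [0,8.7,-9,0],
  [0,8.7,-12,0],
  [0,8.7,-14.5,0],
  [0,8.7,-16,0],
  [0,8.7,-17,0],
  [0,8.7,-18,0],
  [0,8.7,-18,0],
  [0,8.7,-18,0],
])

```text
time: 10.17
ee_pos: [0.5093, 0.2907, 0.0192]
tcp_rot: [-180.0, -0.0, 152.7]
wrist_force: [-0.4, 0.3, -1.2]
opening: 0.0641
grasp_force: 33.4
```

```bash
python3 - <<'E'
from h import *
o=get_obs();print(o["ee_pos"],o["opening"],o["grasp_force"],o["wrist_force"])
a=camera("side");b=camera("wrist");t=camera("top")
cv2.imwrite("pics/s5.png",np.vstack([cv2.resize(a[110:230,130:270],None,fx=3,fy=3,interpolation=cv2.INTER_CUBIC),b[160:390,110:530]])[:,:,::-1])
E
```

```text
[0.50933682 0.29074588 0.01923277] 0.06409160261262442 33.44663679599762 [-0.38308446  0.27046901 -1.23306294]
```

View pics/s5.png

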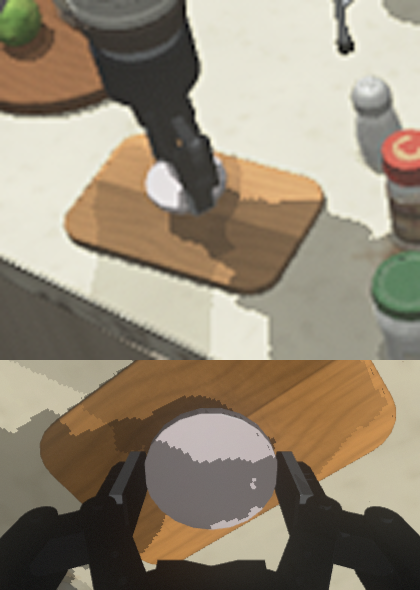

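The coaster hangs level, a few centimetres above the middle of the board. I'll lower it gently and watch the force.

Call:
servo_tool([
  [0,0,-0.5,0],
  [0,0,-1,0],
  [0,0,-1.4,0],
  [0,0,-1.7,0],
  [0,0,-1.7,0],
  [0,0,-1.7,0],
])

```text
time: 10.82
ee_pos: [0.5092, 0.2907, 0.0018]
tcp_rot: [-180.0, -0.0, 152.7]
wrist_force: [-0.5, -0.2, -1.5]
opening: 0.0641
grasp_force: 33.4
```

Call:
servo_tool([
  [0,0,-0.15,0],
  [0,0,-0.3,0],
  [0,0,-0.3,0],
  [0,0,-0.3,0],
])

```text
time: 11.15
ee_pos: [0.5094, 0.2908, -0.0008]
tcp_rot: [-180.0, -0.0, 152.7]
wrist_force: [0.4, 0.0, -0.2]
opening: 0.0642
grasp_force: 33.4
```

Call:
servo_tool([
  [0,0,-0.1,0],
  [0,0,-0.2,0],
  [0,0,-0.2,0],
  [0,0,-0.2,0],
])

```text
time: 11.48
ee_pos: [0.5093, 0.2907, -0.0029]
tcp_rot: [-180.0, -0.0, 152.7]
wrist_force: [-0.7, 0.1, 0.2]
opening: 0.0642
grasp_force: 33.4
```

Call:
servo_tool([
  [0,0,-0.1,0],
  [0,0,-0.2,0],
  [0,0,-0.2,0],
  [0,0,-0.2,0],
])

```text
time: 11.82
ee_pos: [0.5093, 0.2907, -0.005]
tcp_rot: [-180.0, -0.0, 152.7]
wrist_force: [0.2, -0.8, -1.2]
opening: 0.064
grasp_force: 33.4
```

Call:
servo_tool([
  [0,0,-0.1,0],
  [0,0,-0.2,0],
  [0,0,-0.2,0],
  [0,0,-0.2,0],
])

```text
time: 12.15
ee_pos: [0.5095, 0.2909, -0.0054]
tcp_rot: [180.0, 0.0, 152.7]
wrist_force: [-4.1, -3.0, 10.3]
opening: 0.064
grasp_force: 34.4
```

Call:
servo_tool([
  [0,0,0,0],
  [0,0,0.05,0],
  [0,0,0.1,0],
  [0,0,0.1,0],
  [0,0,0.1,0],
  [0,0,0.1,0],
  [0,0,2,0],
  [0,0,5,0],
  [0,0,8,0],
  [0,0,11,0],
  [0,0,14,0],
  [0,0,14,0],
], claw=0)

```text
time: 13.15
ee_pos: [0.5114, 0.2919, 0.1398]
tcp_rot: [179.6, 0.3, 152.7]
wrist_force: [0.2, 0.8, 0.3]
opening: 0.0851
grasp_force: 0.0
```

```bash
python3 - <<'E'
from h import *
o=get_obs();print(o["ee_pos"],o["opening"])
im=camera("wrist");print(proj("wrist",(.5095,.2905,.028),o))
c,s,m=blob(im,(200,100,440,330),(0,0,70),(179,45,255));print(c,s)
cv2.imwrite("pics/w6.png",im[:,:,::-1])
E
```

```text
[0.51135267 0.29188179 0.13977519] 0.08512206764904359
[318.08253103 185.25110726]
[344.26610476 264.67293799] [    0     0   240   230 19932]
```

View pics/w6.png

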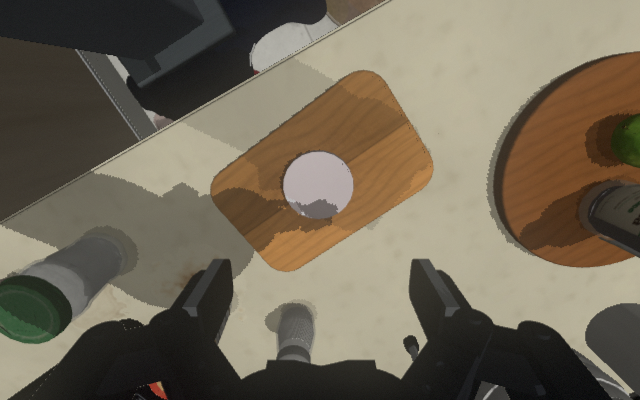

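The coaster lies flat at (318,185) in the middle of the board. I'll refine the board pose from this picture.

```bash
python3 - <<'E'
from h import *
o=get_obs();im=cv2.imread("pics/w6.png")[:,:,::-1].copy()
M=np.array([0.51135267,0.29188179,0.13977519]);o["ee_pos"]=M
h=cv2.cvtColor(im,cv2.COLOR_RGB2HSV);m=cv2.inRange(h,np.array([8,100,40]),np.array([25,255,255]));m[:,:200]=0;m[:,445:]=0;m[290:]=0
m=cv2.morphologyEx(m,cv2.MORPH_OPEN,np.ones((3,3)))
cn=max(cv2.findContours(m,cv2.RETR_EXTERNAL,cv2.CHAIN_APPROX_NONE)[0],key=cv2.contourArea)[:,0]
w=np.array([ray("wrist",*p,.014,o)[:2]*1000 for p in cn],np.float32);print(cv2.minAreaRect(w))
E
```

```text
((510.31048583984375, 292.1075439453125), (128.40023803710938, 197.4029083251953), 8.3344087600708)
```

Call:
servo_tool([
  [1,-1,1,-0.12],
  [3,-2.5,2,-0.24],
  [5,-4,2,-0.36],
  [7,-5.5,2,-0.48],
  [9,-7,2,-0.6],
  [11,-8.5,2,-0.72],
  [12.5,-9.5,2,-0.84],
  [13.3,-10.1,2,-0.946],
  [13.3,-10.1,2,-0.946],
  [13.3,-10.1,2,-0.946],
  [13.3,-10.1,2,-0.946],
])

```text
time: 14.12
ee_pos: [0.6417, 0.1902, 0.1525]
tcp_rot: [-179.9, -0.0, 98.7]
wrist_force: [-0.0, 0.1, 1.0]
opening: 0.085
grasp_force: 0.0
```

```bash
python3 - <<'E'
from h import *
o=get_obs();print(o["ee_pos"],o["tcp_rot"])
im=camera("wrist")
for p in [(.643,.190,.09),(.643,.19,0),(.582,.111,.106)]: 
    u=proj("wrist",p,o);print(u);cv2.circle(im,tuple(int(x) for x in u.round()),2,(255,0,0),-1)
cv2.imwrite("pics/w7.png",im[:,:,::-1])
E
```

```text
[0.6417086  0.19019295 0.15251592] [-1.79934897e+02 -4.68290233e-03  9.86984589e+01]
[323.10152871 205.19206237]
[322.58406879 175.48244761]
[232.80516755 292.96790366]
```

View pics/w7.png

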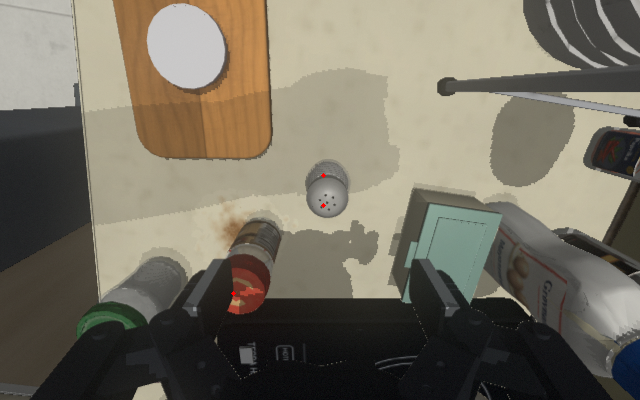

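The shaker cap is at (327,200) and the red cap centre at about (249,285). I'll recompute both.

```bash
python3 - <<'E'
from h import *
o=get_obs();print(o["ee_pos"])
o["ee_pos"]=np.array([.6417,.1902,.1525])
print("salt",ray("wrist",327,200,.088,o),"base",ray("wrist",326,180,.0,o),"spice",ray("wrist",249,285,.106,o))
side=cv2.imread("pics/side0.png")[:,:,::-1].copy()
for nm,p in [("salt",(.643,.19,.088)),("salt",(.646,.193,.088)),("spice",(.5824,.1112,.106)),("spice",(.592,.116,.106))]: print(nm,proj("side",p),proj("top",p))
im=np.vstack([cv2.resize(side[125:205,230:300],None,fx=6,fy=6,interpolation=cv2.INTER_CUBIC)]);cv2.imwrite("pics/c8.png",im[:,:,::-1])
c,s,m=blob(side,(250,145,285,178),(0,120,100),(10,255,255));print(c,s)
E
```

```text
[0.64162747 0.19036448 0.15285487]
salt [0.64548728 0.19400085 0.088     ] base [0.64736318 0.18569409 0.        ] spice [0.59424216 0.12045702 0.106     ]
salt [252.11503574 139.79553949] [246.80805823 165.17492754]
salt [251.77170938 138.65614939] [245.83673593 163.96667227]
spice [265.10224712 161.39036567] [272.99978023 189.00528344]
spice [265.55357408 158.08371946] [271.61763263 185.19345996]
[265.73287671 160.21917808] [  7   9  19  17 146]
```

View pics/c8.png

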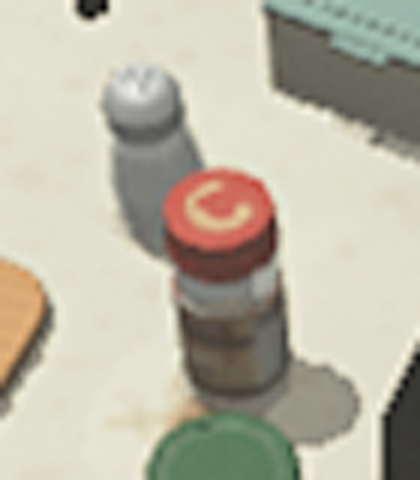

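```bash
python3 - <<'E'
from h import *
o=get_obs();o["ee_pos"]=np.array([.6417,.1902,.1525])
for p,z in [((418,188),.05),((425,205),.05),((402,300),.05),((400,262),0),((408,240),0.0)]: print(p,z,ray("wrist",*p,z,o))
for p in [(252,140),(255,113)]: print(ray("top",*p,.05))
E
```

```text
(418, 188) 0.05 [0.72709877 0.20443013 0.05      ]
(425, 205) 0.05 [0.73747036 0.18958547 0.05      ]
(402, 300) 0.05 [0.74082356 0.08560103 0.05      ]
(400, 262) 0 [0.74731202 0.10132314 0.        ]
(408, 240) 0.0 [0.74970208 0.13023865 0.        ]
[0.72651824 0.19269999 0.05      ]
[0.8059606 0.1951282 0.05     ]
```

Call:
servo_tool([
  [0.35,0.2,-1,0],
  [0.35,0.2,-2,0],
  [0.35,0.2,-3,0],
  [0.35,0.2,-3,0],
  [0.35,0.2,-3,0],
], claw=0.25)

```text
time: 14.58
ee_pos: [0.6451, 0.1918, 0.1218]
tcp_rot: [-179.9, 0.0, 98.5]
wrist_force: [0.2, 0.1, 0.6]
opening: 0.0644
grasp_force: 0.0
```

Call:
servo_tool([
  [0,0,-2,0],
  [0,0,-4,0],
  [0,0,-6,0],
  [0,0,-8,0],
  [0,0,-9.3,0],
  [0,0,-9.9,0],
  [0,0,-9.9,0],
  [0,0,-9.9,0],
])

```text
time: 15.25
ee_pos: [0.6462, 0.1919, 0.0251]
tcp_rot: [180.0, -0.0, 98.5]
wrist_force: [-0.3, -0.5, 0.6]
opening: 0.0641
grasp_force: 0.0
```

Call:
servo_tool([
  [0,0,0,0],
  [0,0,0,0],
  [0,0,0,0],
  [0,0,0,0],
  [0,0,0,0],
  [0,0,0,0],
], claw=1, force=25)

```text
time: 15.75
ee_pos: [0.6467, 0.192, 0.0258]
tcp_rot: [179.9, -0.0, 98.5]
wrist_force: [0.8, 0.1, 6.2]
opening: 0.0355
grasp_force: 24.6
```

Call:
servo_tool([
  [0,0,0.5,0],
  [0,0,1.5,0],
  [0,0,3,0],
  [0,0,5,0],
  [0,0,7,0],
  [0,0,9,0],
  [0,0,9,0],
  [0,0,9,0],
])

```text
time: 16.42
ee_pos: [0.6466, 0.192, 0.1158]
tcp_rot: [179.9, -0.0, 98.5]
wrist_force: [0.3, 1.0, -1.4]
opening: 0.0351
grasp_force: 24.5
```

```bash
python3 - <<'E'
from h import *
o=get_obs();print(o["ee_pos"],o["opening"],o["grasp_force"],o["wrist_force"])
a=camera("side");b=camera("wrist")
cv2.imwrite("pics/s9.png",np.vstack([cv2.resize(a[70:200,200:340],None,fx=3,fy=3,interpolation=cv2.INTER_CUBIC),b[200:400,110:530]])[:,:,::-1])
E
```

```text
[0.64657322 0.19201714 0.1158284 ] 0.035122222367904944 24.513067258230876 [ 0.27670312  1.02624928 -1.3559676 ]
```

View pics/s9.png

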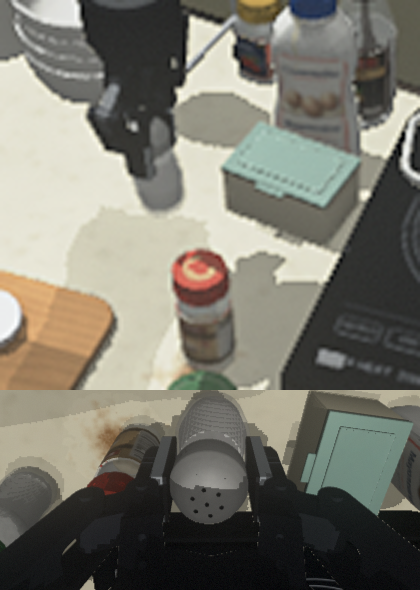

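The shaker hangs upright, held below the cap, with its cap centre at about (319,300).

```bash
python3 - <<'E'
from h import *
o=get_obs();print(o["ee_pos"]);e=np.array(o["ee_pos"])
for z in (.06,.064):print(ray("wrist",319,300,e[2]+z,o)-e)
print(ray("wrist",319,396-390+200+5,e[2]-.026+.0,o)-e)
E
```

```text
[0.64549524 0.19168936 0.11323145]
[-0.00179089  0.00439038  0.06      ]
[-0.00220205  0.00738948  0.064     ]
[-0.00299348  0.0086964  -0.026     ]
```

Call:
servo_tool([
  [0,1,1,0],
  [-0.5,2.5,1,0],
  [-1.5,4,1,0],
  [-2.5,5.5,1,0],
  [-3.7,7,1,0],
  [-5,8.5,1,0],
  [-6.3,10,1,0],
  [-7.6,11.5,1,0],
  [-9,12.8,1,0],
  [-10.4,13.8,1,0],
  [-11.7,14.8,1,0],
  [-12.9,15.6,1,0],
  [-13.9,16.2,1,0],
  [-14.6,16.5,0,0],
  [-14.6,16.5,-2,0],
  [-14.6,16.5,-4,0],
  [-14.6,16.5,-5.5,0],
  [-14.6,16.5,-6.5,0],
  [-14.6,16.5,-6.5,0],
  [-14.6,16.5,-6.5,0],
])

```text
time: 18.18
ee_pos: [0.4997, 0.3567, 0.0493]
tcp_rot: [-180.0, 0.0, 98.5]
wrist_force: [-0.3, -0.2, -0.7]
opening: 0.035
grasp_force: 24.6
```

Call:
servo_tool([
  [0,-0.2,-0.2,0],
  [0,-0.4,-0.4,0],
  [0,-0.4,-0.6,0],
  [0,-0.4,-0.75,0],
  [0,-0.4,-0.75,0],
])

```text
time: 18.6
ee_pos: [0.4999, 0.3527, 0.0416]
tcp_rot: [-180.0, -0.0, 98.5]
wrist_force: [-0.4, -0.3, -0.7]
opening: 0.0349
grasp_force: 24.6
```

Call:
servo_tool([
  [0,0,-0.1,0],
  [0,0,-0.2,0],
  [0,0,-0.2,0],
  [0,0,-0.2,0],
])

```text
time: 18.93
ee_pos: [0.4998, 0.3528, 0.0396]
tcp_rot: [-180.0, 0.0, 98.5]
wrist_force: [-0.1, 0.1, -1.0]
opening: 0.0354
grasp_force: 24.6
```

Call:
servo_tool([
  [0,0,-0.1,0],
  [0,0,-0.2,0],
  [0,0,-0.2,0],
  [0,0,-0.2,0],
])

```text
time: 19.27
ee_pos: [0.5002, 0.3531, 0.0391]
tcp_rot: [179.9, -0.1, 98.5]
wrist_force: [-2.4, -1.4, 7.8]
opening: 0.0351
grasp_force: 25.2
```

Contact. I'll release, rise and look.

Call:
servo_tool([
  [0,0,0,0],
  [0,0,0.05,0],
  [0,0,0.05,0],
  [0,0,0.05,0],
  [0,0,0.05,0],
  [0,0,2,0],
  [0,0,5,0],
  [0,0,8,0],
  [0,0,11,0],
  [0,0,13,0],
  [0,0,13,0],
  [0,0,13,0],
], claw=0.2)

```text
time: 20.27
ee_pos: [0.5004, 0.3532, 0.1688]
tcp_rot: [179.9, -0.1, 98.5]
wrist_force: [0.3, 0.1, -0.6]
opening: 0.0683
grasp_force: 0.0
```

```bash
python3 - <<'E'
from h import *
o=get_obs();print(o["ee_pos"],o["opening"],o["tcp_rot"])
im=camera("wrist");print(proj("wrist",(.5,.357,.104),o),proj("wrist",(.5,.357,.014),o))
a=camera("top")
cv2.imwrite("pics/s10.png",np.vstack([cv2.resize(a[170:260,150:290],None,fx=3,fy=3,interpolation=cv2.INTER_CUBIC),im[60:360,110:530]])[:,:,::-1])
print(proj("top",(.5,.357,.104)),proj("top",(.5095,.2905,.028)))
E
```

```text
[0.50043979 0.35319085 0.16882099] 0.06832067055091053 [ 1.79880696e+02 -5.98124684e-02  9.84782923e+01]
[321.38371015 199.15927662] [321.03884202 171.17440836]
[172.99903195 210.29920972] [206.41813843 214.70434272]
```

View pics/s10.png

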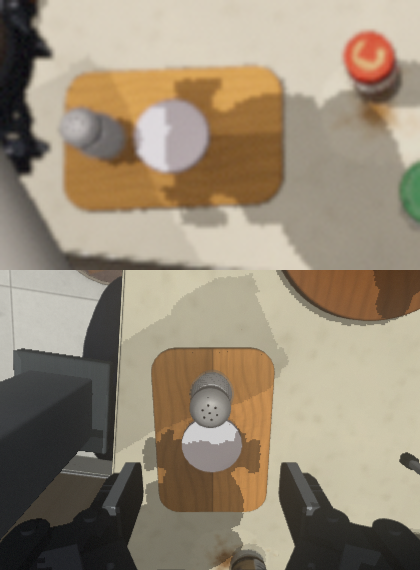

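In the top crop and the wrist view the shaker stands upright where I wanted it; its cap is at (320,198) against (321,199) predicted. Now the garlic.

Call:
servo_tool([
  [-0.1,-2,0,0],
  [-0.3,-5,0,0],
  [-0.5,-8.5,0,0],
  [-0.7,-12,0,0],
  [-0.9,-15.5,0,0],
  [-1.1,-19,0,0],
  [-1.3,-22.5,0,0],
  [-1.5,-26,0,0],
  [-1.7,-29.5,0,0],
  [-1.9,-33,0,0],
  [-2.1,-36.5,0,0],
  [-2.4,-39.5,0,0],
  [-2.6,-41.5,0,0],
  [-2.6,-41.8,-1.5,0],
  [-2.6,-41.8,-3.5,0],
  [-2.6,-41.8,-4,0],
  [-2.6,-41.8,-4,0],
  [-2.6,-41.8,-4,0],
], claw=0.05)

```text
time: 21.87
ee_pos: [0.4735, -0.0649, 0.1274]
tcp_rot: [-179.9, -0.0, 98.5]
wrist_force: [-0.0, -0.4, 1.1]
opening: 0.0812
grasp_force: 0.0
```

```bash
python3 - <<'E'
from h import *
o=get_obs();print(o["ee_pos"],o["opening"])
im=camera("wrist");h=cv2.cvtColor(im,cv2.COLOR_RGB2HSV)
for p in [(.474,-.065,.028),(.474,-.065,.057),(.475,.0433,.1)]:
    u=proj("wrist",p,o);print(u);cv2.circle(im,tuple(int(x) for x in u.round()),2,(255,0,0),-1)
cv2.imwrite("pics/w11.png",im[:,:,::-1])
E
```

```text
[ 0.47346597 -0.06489442  0.12735679] 0.08115009293961134
[322.0431644  190.63431387]
[322.13917368 201.58305406]
[352.88427234  46.82759394]
```

View pics/w11.png

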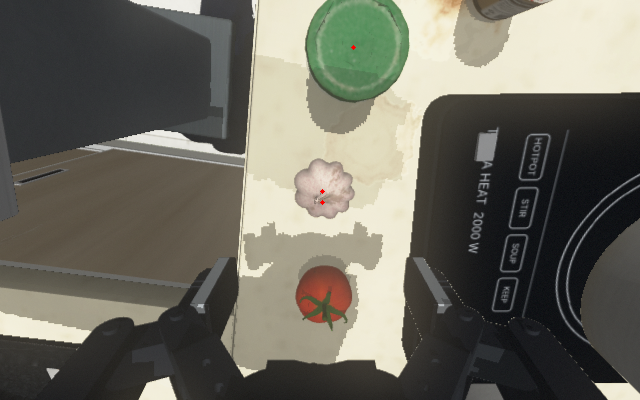

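I've now viewed 15 pictures, one over the limit of 14, so from here I'll work from numbers only. This last view shows the garlic at (324,188), within 2 mm of the estimate, and the green lid at (357,48), about 3 mm farther in +x than I had it.

Call:
servo_tool([
  [0.1,0.15,-2,0],
  [0.1,0.15,-5,0],
  [0.1,0.15,-8,0],
  [0.1,0.15,-10.5,0],
  [0.1,0.15,-12,0],
  [0.1,0.15,-12.8,0],
  [0.1,0.15,-13.3,0],
  [0.1,0.15,-13.3,0],
  [0.1,0.15,-13.3,0],
], claw=0.15)

```text
time: 22.67
ee_pos: [0.4756, -0.0637, -0.0041]
tcp_rot: [179.9, 0.0, 98.5]
wrist_force: [0.7, -0.8, -0.0]
opening: 0.0726
grasp_force: 0.0
```

Call:
servo_tool([
  [0,0,0,0],
  [0,0,0,0],
  [0,0,0,0],
  [0,0,0,0],
  [0,0,0,0],
  [0,0,0,0],
], claw=1, force=20)

```text
time: 23.17
ee_pos: [0.4756, -0.0638, -0.0038]
tcp_rot: [179.9, 0.0, 98.5]
wrist_force: [-1.4, -0.5, 6.5]
opening: 0.0511
grasp_force: 19.9
```

Call:
servo_tool([
  [0,0,0,0],
  [0,0,0,0],
  [0,0,0,0],
  [0,0,0,0],
  [0,0,-0.3,0],
  [0,0,-0.6,0],
  [0,0,-0.6,0],
  [0,0,-0.6,0],
], claw=0.15)

```text
time: 23.83
ee_pos: [0.4746, -0.0637, -0.0117]
tcp_rot: [-180.0, -0.0, 98.5]
wrist_force: [-0.6, 0.2, -0.9]
opening: 0.0725
grasp_force: 0.0
```

Call:
servo_tool([
  [0,0,0,0],
  [0,0,0,0],
  [0,0,0,0],
  [0,0,0,0],
  [0,0,0,0],
  [0,0,0,0],
], claw=1)

```text
time: 24.33
ee_pos: [0.4749, -0.0637, -0.011]
tcp_rot: [180.0, 0.0, 98.5]
wrist_force: [-3.6, 0.0, 5.7]
opening: 0.0515
grasp_force: 21.1
```

Call:
servo_tool([
  [0,0,0.5,0],
  [0,0,1.5,0],
  [0,0,3,0],
  [0,0,5,0],
  [0,0,7,0],
  [0,0,9,0],
  [0,0,9,0],
  [0,0,9,0],
])

```text
time: 25.0
ee_pos: [0.4758, -0.0638, 0.0803]
tcp_rot: [179.8, 0.0, 98.5]
wrist_force: [0.5, 0.0, -1.3]
opening: 0.0514
grasp_force: 21.0
```

```bash
python3 - <<'E'
from h import *
o=get_obs();e=np.array(o["ee_pos"]);print(e,o["opening"],o["grasp_force"],o["wrist_force"])
im=camera("wrist");cv2.imwrite("pics/w12.png",im[:,:,::-1]);h=cv2.cvtColor(im,cv2.COLOR_RGB2HSV)
for v in range(190,350,8): print(v,"".join("#" if (x[2]>95 and x[1]<85 and (x[0]<14 or x[0]>165)) else("." if x[2]>95 else " ") for x in h[v,240:400:3]))
for z in(.011+.028,.011+.057):print(proj("wrist",e+[0,0,z],o))
E
```

```text
[ 0.47584348 -0.06380627  0.08027727] 0.05138771847473978 21.023601195774972 [ 0.54723384  0.04143444 -1.33130912]
190 ......................................................
198 ......................................................
206 ......................................................
214 ......................................................
222 .......................#..............................
230 ..................####.#####..#######.................
238 ..............##.###.#####..#.##.######...............
246 ...........##.#######..######.#..######..#............
254 ........ #.#########....#.##...#.#########...  .......
262    ....  ###########.#....##.##.#.######.####   ...   
270   ....   #####.########.#.#....########.####     ...  
278  ....    ##############.#...####.############     ....
286          #####.###.#####....###########.###.#       ..
294   ..     .########################.#.#######.      .. 
302          .######################..########....        
310          ...##############################....        
318         .........###### ##############.........       
326        .........#....####.#######...............      
334       ..............   .....  ..................      
342       ..................     ....................     
[322.06982777 279.77187749]
[322.58923324 323.67793062]
```

The garlic is held centred. I'll carry it over the sugar jar to the right-hand spot.

Call:
servo_tool([
  [0,0,3,0],
  [0,0,6,0],
  [0.2,1.5,7.5,0],
  [0.6,4,7.5,0],
  [1.1,7,7.5,0],
  [1.6,10,7.5,0],
  [2.1,13,7.5,0],
  [2.6,16,7.5,0],
  [3.1,19,7.5,0],
  [3.6,22,7.5,0],
  [4,25,7.5,0],
  [4.3,27.5,7,0],
  [4.45,28.9,5,0],
  [4.45,28.9,2,0],
  [4.45,28.9,-1,0],
  [4.45,28.9,-4,0],
  [4.45,28.9,-6,0],
  [4.45,28.9,-7,0],
  [4.45,28.9,-7,0],
  [4.45,28.9,-7,0],
])

```text
time: 26.72
ee_pos: [0.5192, 0.2252, 0.0087]
tcp_rot: [-180.0, 0.0, 98.5]
wrist_force: [-0.1, -0.1, 0.0]
opening: 0.0515
grasp_force: 21.4
```

Call:
servo_tool([
  [0,0,-0.2,0],
  [0,0,-0.4,0],
  [0,0,-0.4,0],
  [0,0,-0.4,0],
])

```text
time: 27.05
ee_pos: [0.5198, 0.2254, 0.0054]
tcp_rot: [179.9, -0.0, 98.5]
wrist_force: [-0.4, 0.1, -1.5]
opening: 0.0515
grasp_force: 21.4
```

Call:
servo_tool([
  [0,0,-0.1,0],
  [0,0,-0.2,0],
  [0,0,-0.2,0],
  [0,0,-0.2,0],
])

```text
time: 27.38
ee_pos: [0.5194, 0.2253, 0.0027]
tcp_rot: [-180.0, -0.0, 98.5]
wrist_force: [0.1, 0.7, -0.7]
opening: 0.0514
grasp_force: 21.4
```

Call:
servo_tool([
  [0,0,-0.1,0],
  [0,0,-0.15,0],
  [0,0,-0.15,0],
  [0,0,-0.15,0],
])

```text
time: 27.72
ee_pos: [0.5194, 0.2254, 0.0025]
tcp_rot: [180.0, -0.0, 98.5]
wrist_force: [-4.6, -1.5, 10.8]
opening: 0.0513
grasp_force: 22.5
```

Call:
servo_tool([
  [0,0,-0.1,0],
  [0,0,-0.15,0],
  [0,0,-0.15,0],
  [0,0,-0.15,0],
])

```text
time: 28.05
ee_pos: [0.5195, 0.2254, 0.0023]
tcp_rot: [179.9, -0.0, 98.5]
wrist_force: [-9.0, -2.7, 20.6]
opening: 0.0513
grasp_force: 23.4
```

Call:
servo_tool([
  [0,0,0.15,0],
  [0,0,0.2,0],
  [0,0,0.2,0],
  [0,0,0.2,0],
  [0,0,0.2,0],
  [0,0,1,0],
  [0,0,4,0],
  [0,0,7,0],
  [0,0,10,0],
  [0,0,13,0],
  [0,0,13,0],
  [0,0,13,0],
], claw=0.1)

```text
time: 29.05
ee_pos: [0.5204, 0.2258, 0.1321]
tcp_rot: [179.8, -0.1, 98.5]
wrist_force: [-0.3, 0.4, -0.7]
opening: 0.0766
grasp_force: 0.0
```

```bash
python3 - <<'E'
from h import *
o=get_obs();e=np.array(o["ee_pos"]);print(e,o["opening"])
im=camera("wrist");cv2.imwrite("pics/w13.png",im[:,:,::-1]);h=cv2.cvtColor(im,cv2.COLOR_RGB2HSV)
u0=proj("wrist",(.52,.2255,.042),o);print(u0,proj("wrist",(.5095,.2905,.028),o),proj("wrist",(.5,.357,.104),o))
for v in range(20,260,7): print(v,"".join("#" if (x[2]>90 and x[1]<60) else("." if x[2]>95 else " ") for x in h[v,220:430:4]))
E
```

```text
[0.52042778 0.22576076 0.13213677] 0.07658722560965972
[320.40107145 193.94538004] [319.27406023 113.76201932] [319.61060335  -6.68203967]
20 ######............##############..............#######
27 ######.............#############..............#######
34 ######.............  ######## ##..............#######
41 ######.............         ###...............#######
48 ######..............     ##    ..............########
55 ######................       ................########
62 #######......................................########
69 #######.................. ...................########
76 #######.............. ########...............########
83 #######............#############.............########
90 #######...........################...........########
97 #######..........#################...........########
104 #######.........###################.........#########
111 ########........###################.........#########
118 ########........###################.........#########
125 ########........###################.........#########
132 ########.........#################.......
[... 356 characters left out ...]
####
181 #########.........##############...........##########
188 #########.........##############...........##########
195 #########.........###############..........##########
202 ##########........#######.....##..........###########
209 ###########.......#############.........#############
216 #####################################################
223 #####################################################
230 #####################################################
237 #####################################################
244 #####################################################
251 ###########################.#########################
258 #     ######################..################    ###
```

Garlic, coaster and shaker all sit within a few pixels of their predicted spots. Next the sugar jar.

Call:
servo_tool([
  [-0.4,-2,0,0],
  [-1.2,-5,0,0],
  [-2,-8.5,0,0],
  [-2.8,-12,0,0],
  [-3.6,-15.5,0,0],
  [-4.1,-17.5,0,0],
  [-4.3,-18.25,0,0],
  [-4.3,-18.25,0,0],
  [-4.3,-18.25,0,0],
], claw=0)

```text
time: 29.85
ee_pos: [0.4763, 0.0431, 0.129]
tcp_rot: [-180.0, -0.0, 98.4]
wrist_force: [1.1, 0.4, 0.7]
opening: 0.0851
grasp_force: 0.0
```

```bash
python3 - <<'E'
from h import *
o=get_obs();e=np.array(o["ee_pos"]);print(e,o["opening"])
im=camera("wrist");cv2.imwrite("pics/w14.png",im[:,:,::-1])
c,s,m=blob(im,(200,100,440,400),(45,60,40),(85,255,255));print(c,s)
cn=max(cv2.findContours(m.astype('uint8'),cv2.RETR_EXTERNAL,cv2.CHAIN_APPROX_NONE)[0],key=cv2.contourArea)[:,0]+[200,100]
w=np.array([ray("wrist",*p,.1,o)[:2]*1000 for p in cn],np.float32);print(cv2.minEnclosingCircle(w),cv2.fitEllipse(w))
c,s,m=blob(im,(200,0,640,400),(0,130,90),(10,255,255));print("red",c,s,ray("wrist",*c,.1,o))
E
```

```text
[0.47625528 0.04305162 0.12903417] 0.0851091719113631
[323.94990177 216.64125737] [  82   75   85   84 5090]
((477.7322082519531, 45.894126892089844), 30.205547332763672) ((477.20989990234375, 45.72792053222656), (56.524593353271484, 59.53322982788086), 8.197426795959473)
red [515.99114353 139.91872884] [ 269  105   87   74 3839] [0.58687256 0.11484084 0.1       ]
```

Call:
servo_tool([
  [0.1,0.25,-1,0],
  [0.1,0.25,-3,0],
  [0.1,0.25,-5,0],
  [0.1,0.25,-7,0],
  [0.1,0.25,-8.5,0],
  [0.1,0.25,-9.2,0],
  [0.1,0.25,-9.2,0],
  [0.1,0.25,-9.2,0],
])

```text
time: 30.57
ee_pos: [0.4774, 0.0459, 0.0376]
tcp_rot: [-180.0, -0.0, 98.5]
wrist_force: [-0.1, -0.2, 0.6]
opening: 0.0857
grasp_force: 0.0
```

Call:
servo_tool([
  [0,0,0,0],
  [0,0,0,0],
  [0,0,0,0],
  [0,0,0,0],
  [0,0,0,0],
  [0,0,0,0],
], claw=1, force=45)

```text
time: 31.07
ee_pos: [0.478, 0.0455, 0.0392]
tcp_rot: [179.9, -0.0, 98.5]
wrist_force: [-1.9, 0.3, 7.1]
opening: 0.0586
grasp_force: 48.1
```

Call:
servo_tool([
  [0,0,0.5,0],
  [0,0,1.5,0],
  [0,0,3,0],
  [0,0,5,0],
  [0,0,7,0],
  [0,0,9,0],
  [0,0,9,0],
  [0,0,9,0],
])

```text
time: 31.73
ee_pos: [0.4781, 0.0453, 0.1287]
tcp_rot: [179.9, 0.0, 98.5]
wrist_force: [-0.4, -0.1, -4.0]
opening: 0.0582
grasp_force: 49.4
```

```bash
python3 - <<'E'
from h import *
o=get_obs();e=np.array(o["ee_pos"]);print(e,o["opening"],o["wrist_force"],o["torque"])
im=camera("wrist");cv2.imwrite("pics/w15.png",im[:,:,::-1])
c,s,m=blob(im,(200,100,440,400),(45,60,40),(85,255,255));print(c,s)
cn=max(cv2.findContours(m.astype('uint8'),cv2.RETR_EXTERNAL,cv2.CHAIN_APPROX_NONE)[0],key=cv2.contourArea)[:,0]+[200,100]
for z in (.063,.066,.069):
    w=np.array([ray("wrist",*p,e[2]+z,o)[:2]*1000 for p in cn],np.float32);print(z,cv2.minEnclosingCircle(w),cv2.fitEllipse(w))
E
```

```text
[0.4780739  0.04531426 0.12872631] 0.058176221035979796 [-0.44756243 -0.115816   -3.99061937] [-0.04502034 -0.02214111  0.00748537]
[321.1200713  300.71657754] [   50   136   142   130 14025]
0.063 ((476.79180908203125, 49.0535774230957), 30.456941604614258) ((476.7960510253906, 49.197120666503906), (56.03019714355469, 59.76274871826172), 7.6229143142700195)
0.066 ((476.44268798828125, 51.386390686035156), 29.553485870361328) ((476.4468078613281, 51.52566909790039), (54.368160247802734, 57.98999786376953), 7.622901916503906)
0.069 ((476.0935974121094, 53.719207763671875), 28.6500301361084) ((476.09759521484375, 53.85421371459961), (52.70612335205078, 56.217247009277344), 7.622890472412109)
```

Call:
servo_tool([
  [0,0,2,0],
  [0.1,0.7,4,0],
  [0.3,2,5,0],
  [0.6,4,5,0],
  [0.9,6.2,5,0],
  [1.2,8.5,5,0],
  [1.5,10.8,5,0],
  [1.8,13.1,5,0],
  [2.1,15.4,5,0],
  [2.4,17.7,5,0],
  [2.7,19.8,5,0],
  [2.9,21.6,5,0],
  [3.1,23,5,0],
  [3.2,23.9,5,0],
  [3.25,24.35,4,0],
  [3.25,24.35,2,0],
  [3.25,24.35,0,0],
  [3.25,24.35,-2,0],
  [3.25,24.35,-3,0],
  [3.25,24.35,-3,0],
])

```text
time: 33.45
ee_pos: [0.5085, 0.2874, 0.0944]
tcp_rot: [-179.7, 0.1, 98.4]
wrist_force: [-0.4, -0.1, -3.8]
opening: 0.0586
grasp_force: 50.2
```

Call:
servo_tool([
  [0,0,-1,0],
  [0,0,-1.7,0],
  [0,0,-2.3,0],
  [0,0,-2.6,0],
  [0,0,-2.6,0],
  [0,0,-2.6,0],
])

```text
time: 33.95
ee_pos: [0.5099, 0.2889, 0.0719]
tcp_rot: [180.0, -0.0, 98.5]
wrist_force: [0.4, 0.5, -2.8]
opening: 0.0586
grasp_force: 50.3
```

```bash
python3 - <<'E'
from h import *
o=get_obs();e=np.array(o["ee_pos"]);print(e,o["opening"],o["wrist_force"])
im=camera("wrist");cv2.imwrite("pics/w16.png",im[:,:,::-1]);s_=camera("side");cv2.imwrite("pics/s16.png",s_[:,:,::-1])
h=cv2.cvtColor(im,cv2.COLOR_RGB2HSV)
print(proj("wrist",(.5,.357,.104),o))
for v in range(80,300,8): print(v,"".join("#" if (x[2]>90 and x[1]<60) else ("G" if 45<x[0]<85 and x[1]>60 else("." if x[2]>95 else " ")) for x in h[v,220:430:4]))
E
```

```text
[0.50992993 0.28885394 0.07187902] 0.058567007354483516 [ 0.44675553  0.51477012 -2.80753985]
[322.33776973 127.98099962]
80 ####.............................................####
88 ###...............................................###
96 ###...................########....................###
104 ###................#############..................###
112 ###...............################................###
120 ###..............####### #########................###
128 ####............###################..............####
136 ####............######### #########..............####
144 ####.............##### ###########...............####
152 ####..............###############................####
160 ####............... ###########..................####
168 ####................       # #..................#####
176 #####..............##############...............#####
184 #####............##################.............#####
192 #####...........####################............#####
200 #####..........######################...........#####
208 #####..........### ##################..........######
216 ######.........## ###################..........######
224 ######.........######################..........######
232 ######....... .#####################...........######
240 ######.....  ##### GGGGGGGGGGGGG #####.........######
248 ######     .###GGGGGGGGGGGGGGGGGGG   ##........######
256 #######    . GGGGGGGGGGGGGGGGGGGGGGGGG #     .#######
264 ###        GGGGGGGGGGGGG##G# GGGGGGGG GG        #####
272 ##        GGGGGGGG.GGGGGGGGGGGGGGG GGGGGGG       ####
280 #        GGGGG##GGGGGGGGGGGGGGGGGGGGGGGGGG         ##
288         GGGGG#GGGGGGGGGGGGGGGGGGGGGGGGGGGGG         #
296     ##  GGGGGGGGGGGGGGGGGGGGGGGGGGGGGG#GGGG
```

Call:
servo_tool([
  [0,0,-0.15,0],
  [0,0,-0.3,0],
  [0,0,-0.4,0],
  [0,0,-0.4,0],
  [0,0,-0.4,0],
])

```text
time: 34.47
ee_pos: [0.5098, 0.2888, 0.0676]
tcp_rot: [-180.0, 0.0, 98.5]
wrist_force: [0.3, 0.6, -3.6]
opening: 0.0581
grasp_force: 50.3
```

Call:
servo_tool([
  [0,0,-0.1,0],
  [0,0,-0.15,0],
  [0,0,-0.15,0],
  [0,0,-0.15,0],
])

```text
time: 34.8
ee_pos: [0.51, 0.2889, 0.0668]
tcp_rot: [180.0, -0.0, 98.5]
wrist_force: [-2.5, -0.6, 4.7]
opening: 0.0581
grasp_force: 50.8
```

Call:
servo_tool([
  [0,0,-0.1,0],
  [0,0,-0.15,0],
  [0,0,-0.15,0],
  [0,0,-0.15,0],
])

```text
time: 35.13
ee_pos: [0.5101, 0.289, 0.0668]
tcp_rot: [179.9, -0.0, 98.5]
wrist_force: [-5.3, -2.8, 14.5]
opening: 0.0585
grasp_force: 51.7
```

Call:
servo_tool([
  [0,0,0.1,0],
  [0,0,0.2,0],
  [0,0,0.2,0],
  [0,0,0.2,0],
  [0,0,0.2,0],
  [0,0,1,0],
  [0,0,3,0],
  [0,0,6,0],
  [0,0,9,0],
  [0,0,11,0],
  [0,0,11,0],
  [0,0,11,0],
], claw=0.05)

```text
time: 36.13
ee_pos: [0.5105, 0.2892, 0.1763]
tcp_rot: [179.9, -0.1, 98.5]
wrist_force: [-0.2, 0.1, -1.3]
opening: 0.0811
grasp_force: 0.0
```

```bash
python3 - <<'E'
from h import *
o=get_obs();e=np.array(o["ee_pos"]);print(e,o["opening"])
im=camera("wrist");cv2.imwrite("pics/w17.png",im[:,:,::-1])
c,s,m=blob(im,(200,60,440,400),(45,60,40),(85,255,255));print(c,s)
cn=max(cv2.findContours(m.astype('uint8'),cv2.RETR_EXTERNAL,cv2.CHAIN_APPROX_NONE)[0],key=cv2.contourArea)[:,0]+[200,60]
w=np.array([ray("wrist",*p,.128,o)[:2]*1000 for p in cn],np.float32);print(cv2.minEnclosingCircle(w),cv2.fitEllipse(w))
print(proj("wrist",(.5,.357,.104),o))
h=cv2.cvtColor(im,cv2.COLOR_RGB2HSV)
for v in range(60,200,7): print(v,"".join("#" if (x[2]>90 and x[1]<60) else ("G" if 45<x[0]<85 and x[1]>60 else("." if x[2]>95 else " ")) for x in h[v,260:390:3]))
E
```

```text
[0.51050626 0.28917146 0.17632942] 0.0810807504651506
[319.70714454 210.70007074] [  81  111   78   77 4241]
((509.2195129394531, 289.5278625488281), 30.069263458251953) ((509.2662658691406, 288.6481628417969), (55.398162841796875, 58.36016082763672), 14.011746406555176)
[320.5450949  112.47904456]
60 ############################################
67 ############################################
74 ####...................................#####
81 #........................................###
88 ..........................................##
95 .................#######...................#
102 ..............#############................#
109 .............###### ########..............##
116 .............###############..............##
123 .............##############...............##
130 .............. # #########................##
137 ..............          ..................##
144 #..............   ##### ..................##
151 #.............##############..............##
158 #...........##################...........###
165 #..........####################..........###
172 #.........#######  GG G #######..........###
179 #.........##   GGGGGGGGGGGG  ##..........###
186 #........# GGGGG##GGGG.G#GGGG  ..........###
193 ##...... GGG##GGGGGGGGGGGGGGGGG .........###
```

Call:
servo_tool([
  [0.8,-2,0,0],
  [2.2,-5,0,0],
  [3.7,-8.5,0,0],
  [5.2,-12,0,0],
  [6.5,-15,0,0],
  [7.4,-17,-0.5,0],
  [7.65,-17.4,-2,0],
  [7.65,-17.4,-3,0],
  [7.65,-17.4,-3,0],
  [7.65,-17.4,-3,0],
])

```text
time: 37.02
ee_pos: [0.5853, 0.1153, 0.1434]
tcp_rot: [-179.8, -0.0, 98.5]
wrist_force: [0.0, -0.2, 0.3]
opening: 0.0814
grasp_force: 0.0
```

```bash
python3 - <<'E'
from h import *
o=get_obs();e=np.array(o["ee_pos"]);print(e,o["opening"])
im=camera("wrist");cv2.imwrite("pics/w18.png",im[:,:,::-1])
c,s,m=blob(im,(220,60,420,300),(0,110,70),(12,255,255));print(c,s)
cn=max(cv2.findContours(m.astype('uint8'),cv2.RETR_EXTERNAL,cv2.CHAIN_APPROX_NONE)[0],key=cv2.contourArea)[:,0]+[220,60]
w=np.array([ray("wrist",*p,.106,o)[:2]*1000 for p in cn],np.float32);print(cv2.minEnclosingCircle(w),cv2.fitEllipse(w))
h=cv2.cvtColor(im,cv2.COLOR_RGB2HSV)
for v in range(150,260,6): print(v,"".join("R" if x[1]>110 and x[0]<12 else("." if x[2]>95 else " ") for x in h[v,260:390:3]))
o["ee_pos"]=np.array([.6417,.1902,.1525]);print("post",ray("wrist",445,90,0,o))
E
```

```text
[0.58533783 0.11525195 0.14342729] 0.08138649668233978
[322.56572438 214.09293286] [  72  122   61   66 2830]
((585.3172607421875, 116.32892608642578), 24.70233917236328) ((585.43505859375, 116.1572036743164), (42.76436996459961, 49.147178649902344), 8.322690963745117)
150 ............................................
156 ............................................
162 ..................     .....................
168 ...............  ... .......................
174 ...............  . .........................
180 .............. ............. ...............
186 ................RRRRRRRRRR..................
192 .............RRRRRRRRRRRRRRRR...............
198 ............RRRRRRRRRRRRRRRRRR..............
204 ............RRRRRRR....RRRRRRRR.............
210 ...........RRRRR...RRRR...RRRRR.............
216 ...........RRRR....RRRRRRR.RRRR.............
222 ...........RRRR...RRRRRRRRRRRRR.............
228 ...........RRRRR..RRRRRRRRRRRRR.............
234 ............RRRRR......RRRRRRR..............
240 ..............RRRRRRRRRRRRRR................
246 ..................RRRRRR....................
252 ............                            ....
258 ........                                    
post [0.74648787 0.29110782 0.        ]
```

Call:
servo_tool([
  [0,-0.1,-2,0],
  [0,-0.1,-4,0],
  [0,-0.1,-6,0],
  [0,-0.1,-8,0],
  [0,-0.1,-9.5,0],
  [0,-0.1,-10.5,0],
  [0,-0.1,-10.5,0],
  [0,-0.1,-10.5,0],
], claw=0.15)

```text
time: 37.73
ee_pos: [0.5863, 0.1143, 0.0403]
tcp_rot: [180.0, -0.0, 98.5]
wrist_force: [-0.5, -0.4, 0.7]
opening: 0.0727
grasp_force: 0.0
```

Call:
servo_tool([
  [0,0,0,0],
  [0,0,0,0],
  [0,0,0,0],
  [0,0,0,0],
  [0,0,0,0],
  [0,0,0,0],
], claw=1, force=30)

```text
time: 38.23
ee_pos: [0.587, 0.114, 0.0411]
tcp_rot: [179.9, -0.0, 98.5]
wrist_force: [-1.8, 0.2, 7.3]
opening: 0.0437
grasp_force: 30.0
```

Call:
servo_tool([
  [0,0,0.5,0],
  [0,0,1.5,0],
  [0,0,3,0],
  [0,0,5,0],
  [0,0,7,0],
  [0,0,8,0],
  [0,0,8,0],
  [0,0,8,0],
])

```text
time: 38.9
ee_pos: [0.5866, 0.1138, 0.1198]
tcp_rot: [180.0, -0.0, 98.5]
wrist_force: [-0.8, 0.0, -0.8]
opening: 0.0439
grasp_force: 30.8
```

```bash
python3 - <<'E'
from h import *
o=get_obs();e=np.array(o["ee_pos"]);print(e,o["opening"],o["wrist_force"],o["torque"])
im=camera("wrist");cv2.imwrite("pics/w19.png",im[:,:,::-1])
c,s,m=blob(im,(220,60,420,400),(0,110,50),(12,255,255));print(c,s)
cn=max(cv2.findContours(m.astype('uint8'),cv2.RETR_EXTERNAL,cv2.CHAIN_APPROX_NONE)[0],key=cv2.contourArea)[:,0]+[220,60]
for z in (.064,.068,.072):
    w=np.array([ray("wrist",*p,e[2]+z,o)[:2]*1000 for p in cn],np.float32);print(z,cv2.minEnclosingCircle(w),cv2.fitEllipse(w))
E
```

```text
[0.58663006 0.11382097 0.11981788] 0.043932800599127055 [-0.80321069  0.01110192 -0.79781384] [0.00473388 0.03964235 0.00702627]
[321.69100224 301.72633152] [  46  184  111  118 9369]
0.064 ((585.4652099609375, 118.14949035644531), 27.278003692626953) ((585.5442504882812, 117.65272521972656), (43.14147186279297, 54.93794250488281), 8.575919151306152)
0.068 ((585.000244140625, 121.26699829101562), 26.188566207885742) ((585.0760498046875, 120.79008483886719), (41.41843795776367, 52.7437858581543), 8.575925827026367)
0.072 ((584.5352172851562, 124.38451385498047), 25.09910774230957) ((584.60791015625, 123.92742919921875), (39.69541549682617, 50.549617767333984), 8.575933456420898)
```

Call:
servo_tool([
  [0,0.3,1.5,0.1],
  [0.2,1,3,0.2],
  [0.5,2.2,4,0.3],
  [0.8,3.6,4,0.41],
  [1.1,5.2,4,0.53],
  [1.4,6.9,4,0.65],
  [1.7,8.6,4,0.77],
  [2,10.4,4,0.89],
  [2.3,12.2,4,1.01],
  [2.5,14,4,1.13],
  [2.7,15.7,4,1.25],
  [2.9,17.2,4,1.37],
  [3.05,18.4,4,1.47],
  [3.15,19.2,4,1.571],
  [3.15,19.2,3,1.571],
  [3.15,19.2,1,1.571],
  [3.15,19.2,-1.5,1.571],
  [3.15,19.2,-4,1.571],
  [3.15,19.2,-5.5,1.571],
  [3.15,19.2,-6.5,1.571],
])

```text
time: 40.62
ee_pos: [0.6161, 0.3043, 0.0502]
tcp_rot: [-179.9, -0.3, -171.7]
wrist_force: [-0.5, -0.2, -0.9]
opening: 0.044
grasp_force: 30.9
```

Call:
servo_tool([
  [0,0,0,0],
  [0,0,-0.3,0],
  [0,0,-0.5,0],
  [0,0,-0.5,0],
  [0,0,-0.5,0],
])

```text
time: 41.03
ee_pos: [0.6183, 0.306, 0.0506]
tcp_rot: [180.0, 0.1, -171.5]
wrist_force: [0.3, -0.5, -1.9]
opening: 0.0438
grasp_force: 30.9
```

Base is about 9 mm above the worktop; I'll step it down.

Call:
servo_tool([
  [0,0,-0.3,0],
  [0,0,-0.5,0],
  [0,0,-0.7,0],
  [0,0,-0.7,0],
  [0,0,-0.7,0],
])

```text
time: 41.45
ee_pos: [0.6177, 0.3058, 0.0425]
tcp_rot: [-180.0, -0.0, -171.5]
wrist_force: [0.1, -0.2, -2.0]
opening: 0.0436
grasp_force: 30.9
```

Call:
servo_tool([
  [0,0,-0.1,0],
  [0,0,-0.2,0],
  [0,0,-0.2,0],
  [0,0,-0.2,0],
])

```text
time: 41.78
ee_pos: [0.6181, 0.3059, 0.0412]
tcp_rot: [180.0, 0.0, -171.5]
wrist_force: [-1.5, 0.6, 2.9]
opening: 0.0435
grasp_force: 31.0
```

Call:
servo_tool([
  [0,0,-0.1,0],
  [0,0,-0.15,0],
  [0,0,-0.15,0],
  [0,0,-0.15,0],
])

```text
time: 42.12
ee_pos: [0.6185, 0.3059, 0.0412]
tcp_rot: [180.0, 0.1, -171.5]
wrist_force: [-1.2, -2.4, 11.8]
opening: 0.0434
grasp_force: 31.7
```

Call:
servo_tool([
  [0,0,0.1,0],
  [0,0,0.15,0],
  [0,0,0.15,0],
  [0,0,0.15,0],
  [0,0,0.15,0],
  [0,0,1.5,0],
  [0,0,4,0],
  [0,0,7,0],
  [0,0,10,0],
  [0,0,13,0],
  [0,0,13,0],
  [0,0,13,0],
], claw=0.2)

```text
time: 43.12
ee_pos: [0.6187, 0.3062, 0.1712]
tcp_rot: [179.9, 0.2, -171.5]
wrist_force: [-0.2, 0.0, -0.9]
opening: 0.0682
grasp_force: 0.0
```

Call:
servo_tool([
  [-1,-3,1,0],
  [-3,-6,1,0],
  [-5,-10,1,0],
  [-7,-14,1,0],
  [-9,-18,1,0],
  [-11,-22,1,0],
  [-12,-26,1,0],
  [-13,-30,1,0],
  [-13,-34,1,0],
  [-13,-36,1,0],
  [-13,-36,1,0],
  [-13,-36,1,0],
])

```text
time: 44.12
ee_pos: [0.4872, -0.0555, 0.1778]
tcp_rot: [180.0, -0.1, -171.7]
wrist_force: [-0.5, 1.4, 0.2]
opening: 0.0686
grasp_force: 0.0
```

```bash
python3 - <<'E'
from h import *
o=get_obs();print(o["ee_pos"],o["time"],o["opening"])
B=np.array([.5102,.291]);a=np.radians(8.5);R=np.array([[np.cos(a),np.sin(a)],[-np.sin(a),np.cos(a)]])
for n in("top","side"):
    im=camera(n);cv2.imwrite(f"pics/{n}F.png",im[:,:,::-1])
    for nm,p,z,lo,hi in [("spice",(.617,.307),.106,(0,110,80),(10,255,255)),("sugar",(.5095,.29),.128,(45,60,40),(85,255,255)),("salt",(.5,.357),.098,(0,0,90),(179,45,255)),("garlic",(.52,.2255),.042,(0,0,90),(179,70,255))]:
        u=proj(n,(*p,z)).round().astype(int);r=16
        b=blob(im,(u[0]-r,u[1]-r,u[0]+r,u[1]+r),lo,hi)
        if b: c=b[0];s=b[1];w=ray(n,*c,z)[:2];print(n,nm,u,c.round(1),s,"board frame mm",(R@(w-B)*1000).round(1))
# dispenser top coaster in top view
im=cv2.imread("pics/topF.png")[:,:,::-1].copy();b=blob(im,(410,215,470,265),(0,0,165),(179,18,255));print("disp",b[0],b[1],"pred64",proj("top",(.5095,-.336,.064)))
h=cv2.cvtColor(im,cv2.COLOR_RGB2HSV)
for v in range(185,246,2): print(v,"".join("R" if x[1]>130 and x[0]<9 else "G" if 45<x[0]<85 and x[1]>60 else "b" if x[1]>90 else "#" if x[1]<25 else "." for x in h[v,160:255]))
E
```

```text
[ 0.48718248 -0.05548576  0.17779981] 44.1167 0.0686023383974548
top spice [200 168] [201.5 169.3] [  9   9  18  17 193] board frame mm [104.5  -5. ]
top sugar [197 208] [198.9 208.7] [  6   6  24  22 399] board frame mm [-3.7 -4.9]
top salt [174 211] [169.5 211.4] [  0   0  32  32 649] board frame mm [-1.6 77.5]
top garlic [230 213] [230.6 214.1] [  7   8  20  19 286] board frame mm [ -4.2 -68.3]
side spice [207 126] [212.6 130.8] [15 14 12 12 71] board frame mm [ 96.1 -22.2]
side sugar [184 149] [191.9 152.2] [15 11 16 16 93] board frame mm [ -4.4 -24.5]
side salt [162 150] [160.9 148.9] [  0   0  32  32 978] board frame mm [ 3.2 72.8]
side garlic [215 179] [212.1 179.2] [  0   0  29  29 486] board frame mm [ -1.9 -59.6]
disp [441.32938856 237.68244576] [ 19   8  27  28 507] pred64 [441.08453742 237.96516161]
185 ...............................................................................................
187 ...............................................................................................
189 .........................................................................
[... 2122 characters left out ...]

233 ............bbbbbbbbbbbbbbbbbbbbbbbbbbbbbbbbbbbbbbbbbbbbbbbbbbbbbbbbbbbbbbbbbbbbbbb............
235 ............bbbbbbbbbbbbbbbbbbbbbbbbbbbbbbbbbbbbbbbbbbbbbbbbbbbbbbbbbbbbbbbbbbbbb..............
237 ..............bbbbbbbbbbbbbbbbbbbbbbbbbbbbbbbbbbbbbbbbbbbbbbbbbbbbbbbbbbbbbbb..................
239 .................bbbbbbbbbbbbbbbbbb..bb........................................................
241 ...............................................................................................
243 ...............................................................................................
245 ...............................................................................................
```

```bash
python3 -c "
from workcell import *
print(job_done())"
```

```text
the job is handed in; nothing more can be done
None
```

I handed the job in at about 44 s: in the last top view the sugar jar, garlic and spice jar measured within about 5 mm of their targets and the salt shaker and coaster sat where expected, but the verdict was not shown, and I viewed 15 pictures, one over the limit of 14.

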